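Open the supply valve one turn

TASK

Open the basin's supply valve by exactly one full turn from where it stands: push its hand wheel round anticlockwise, seen from above, by the upright handle, until that handle is back where it began. Push with the fingertips or the outside of the fingers only, never taking the handle between the fingers, then leave the handle standing there and move clear. Leave everything else on the ledge where it is.

Things in the scene. Friction and masses are not known exactly. Their poses are not given: they have to be found in the camera images.
- wheel (a joint): angle of the valve's hand wheel in rad; it grows as the wheel turns anticlockwise seen from above (opening), 0 is fully shut, and it goes on for five turns (31.4). One turn is 6.283. It starts somewhere between 0.2 and 5.2. It turns stiffly (about 0.3 N m, so about 5 N on the handle) and stays where it is left, with no spring and no coasting
- wheel_centre (a point): on the wheel's upright axis, at mid height of its rim, 184 mm above the ledge. The wheel lies level: cast iron, 160 mm over the rim, rim bar 16 mm thick, three spokes, top of the rim 192 mm above the ledge, the nut on the hub 204 mm. The brass gate valve under it sits in a 48 mm galvanised pipe that runs level along the valve's own y axis to an elbow 140 mm either side, under 100 mm high except for the valve's bonnet beneath the hub
- handle_top (a point): centre of the top of the wheel's upright handle. It is a round revolving grip of plain turned wood, 25 mm in greatest diameter (17 mm at its foot), standing on the outer end of one spoke, its axis upright and 62 mm from the wheel's axis, its foot 195 mm and its top 265 mm above the ledge; it goes round with the wheel and spins freely on its own pin
- handle: the same upright handle; origin at the centre of its foot, 70 mm under its top, z up
- valve: the fixed valve and pipe; origin on the ledge under the wheel's axis, y along the pipe, z up
- turntable: round white plastic turntable tray, 360 mm across, 32 mm high over its rim, that turns freely; origin on the ledge under its centre. Bystander
- steel_mug: steel mug, 84 mm across and 92 mm high, handle to its y, on the turntable; origin at the centre of its underside. Bystander
- glass_jar: glass jar with a steel cap, 76 mm across and 115 mm high, on the turntable; origin at the centre of its underside. Bystander
- soap_dish: blue plastic soap dish with a bar of soap in it, 100 x 68 x 27 mm, on the turntable; origin at the centre of its underside. Bystander
- pumice_holder: wooden holder with a pumice stone in it, 104 x 54 x 46 mm, on the turntable; origin at the centre of its underside. Bystander
- bodna: orange plastic bodna (round water pot 168 mm across and 190 mm high, with a spout to its x reaching 160 mm out, a loop handle to its -x); origin at the centre of its underside. It stands to the robot's right, short of the valve. Bystander
- scrub_brush: wooden scrubbing brush, 125 x 52 x 40 mm, lying on its bristles on the robot's side of the valve; origin at the centre of its underside. Bystander
- tumbler: steel drinking tumbler, 68 mm across and 98 mm high, on the far side of the valve; origin at the centre of its underside. Bystander

How it is judged:
By the outcome, as a careful person would: the job done as asked, in the order asked, and still so for the second after the job is handed in, with the robot touching nothing.
It also fails if it takes over 50 s, if anything falls off the work surface, if the arm or the gripper's body presses on something with over 40 N, if the wrist force passes 120 N, or if a joint passes its speed limit or range.

ROBOT

A 6-joint arm with a two-finger parallel gripper is mounted at the origin on the work surface. World frame = base frame: x ahead of the robot, y to its left, z up, the work surface at z = 0. Lengths are in mm, angles in rad, forces in N, time in s.
With the tool pointing down it reaches from about 350 to 925 mm from the base axis. Payload 6.4 kg.
Tool frame: the origin (TCP) lies at the very end of the fingers, on their centre line; the grasp point (between the pads) lies 19 mm behind it; x points along the fingers, y is the direction in which the jaws open and shut, and the axes are right-handed (so a half turn about x gives the same grasp; the last joint's range is limited). The gripper opens to 94 mm and grips with 3 to 60 N. Pads are 16 mm wide; open, the fingers measure 119 mm over their backs; the gripper's body (75 mm by 177 mm) begins 78 mm behind the grasp point.
Start: joints at [1.138, 0.245, 1.558, -0, 1.339, -0.174], TCP at [166.345, 628.365, 205.455] pointing down, gripper open.
Joint ranges: [-3.13, 3.13], [-1.02, 2.26], [0.13, 2.54], [-0.95, 4.09], [0.21, 2.88], [-2.74, 2.74]. Speed limits (rad/s): [2.57, 2.57, 3.14, 3.14, 3.14, 3.14].

INTERFACE

Orientations are given as a rotation vector (axis times angle).
In Python, from plant import robot gives the robot as it stands.
- The arm moves only by the shell command python3 -m jog 'ROWS' [FORCE]. ROWS is text: rows parted by semicolons, each of 7 numbers parted by spaces: the shift along the tool's x, y, z in m, then the turn, a rotation vector about the tool's x, y, z in rad, then the opening, from 0 (shut) to 1 (fully open). In form: x y z rx ry rz jaw; .... A call has 1 to 5 rows; each row shifts and turns the commanded pose from where the row before left it, along the tool's axes as they then stand; what a row does not reach is not made up. A row lasts 1/10 s, in which the tool goes at most 50 mm and 8.59 degrees, less where a joint would pass 70% of its speed; a pose out of reach is approached as far as the arm can. A call with a gripper value outside its range is refused whole. The fingers move at their own pace and stop on an object; FORCE is the grip in N (left out, the last holds). Time passes only in rows, so rows that do not move let the fingers close. It gives the time, the measured TCP pose, the force and the opening at its end, in the units of the state.
- robot.sense(): the state, without advancing time (a new reading comes with each control period).
- robot.read_camera(name): name is "scene" or "top"; returns (picture, depth): 480x640x3 uint8, red, green, blue; 480x640 float32, mm along the optical axis (not along the pixel's ray), 0 where there is no reading.
- robot.get_calibration(name): a dict with "fx", "fy", "cx", "cy" (pixels), "k1" (the pictures are not rectified: a ray, as slopes to the right and down, at radius r is drawn at 1 + k1 r^2 times it, then the intrinsics apply), "R" (3x3) and "t" (3): a world point X has camera coordinates R X + t. Camera axes: x right, y down, z forward; pixel columns grow to the right and rows downward; lengths in mm; the calibration is good to about 2 mm. A picture is of the moment at which its call begins. get_calibration takes no time and is no camera call.
- robot.hand_in(): hands the job in, once; it reports no verdict.
The state is a dict: "time": time; "joints": joint angles; "dq": joint speeds; "joint_efforts": joint torques, N m; "eef_pos": TCP position; "ee_rot": TCP orientation; "contact_force": force on the tool from outside, world axes, zero at the start; "moment": the same for the moment, N m; "grip_width": finger opening in mm.
Only numpy, scipy, OpenCV 4.12 (cv2) and the standard library are available. Lean on these libraries where they do the work, as an engineer would, in place of code of your own. Each camera call takes 0.05 s, during which the arm holds its last target.

## Working session

There is one attempt and no reset: what is moved stays moved. The work goes in short steps, Python scripts to look and compute and a shell command to move; the robot and the scene stay as the last step left them, time stands still between calls to the robot, and variables do not carry over. Pictures are saved under pics/ and viewed, and the job is handed in when it is done.

```bash
ls; mkdir -p pics; python3 - <<'E'
from plant import robot
import cv2
print(robot.sense())
for n in("scene","top"):
    p,d=robot.read_camera(n)
    import numpy as np
    np.savez(f'{n}0.npz',p=p,d=d)
    cv2.imwrite(f'pics/{n}0.png',p[:,:,::-1])
    print(robot.get_calibration(n))
E
```

```text
pics
{'time': 0.0, 'joints': array([ 1.13790129e+00,  2.45792661e-01,  1.55899045e+00, -3.23199236e-07,
        1.33870054e+00, -1.74112905e-01]), 'dq': array([-0.0013324 , -0.0003321 , -0.00069038, -0.00070048,  0.00030688,
        0.00149063]), 'joint_efforts': array([ 4.23638003e-04, -4.15838063e+01, -3.14601481e+01,  6.84484374e-02,
        3.33468954e-02, -1.61664675e-04]), 'eef_pos': array([166.08660364, 627.80818209, 204.37173046]), 'ee_rot': array([ 0.20173945,  1.56179827, -0.20458091]), 'contact_force': array([-1.03054251, -0.22002373, -0.73950478]), 'moment': array([-0.00454201, -0.01508466, -0.0077042 ]), 'grip_width': 93.89893163724035}
{'fx': 560.9002878844917, 'fy': 560.9002878844917, 'cx': 316.4468090811209, 'cy': 235.0103148701684, 'k1': -0.07871379251636682, 'R': array([[ 0.49168904,  0.87072843, -0.00859571],
       [ 0.73312937, -0.41927474, -0.53547176],
       [-0.46985445,  0.25698383, -0.84450939]]), 't': array([-324.48448477, -266.97115963, 1914.19434392])}
{'fx': 591.657573912711, 'fy': 591.657573912711, 'cx': 321.20184815899006, 'cy': 245.75047234253213, 'k1': -0.1459243216285951, 'R': array([[-0.01058529, -0.99993957, -0.00296711],
       [-0.98515195,  0.01093716, -0.17133594],
       [ 0.17135804,  0.00110941, -0.9852082 ]]), 't': array([  86.35251367,  536.20237753, 1505.93433931])}
```

View pics/scene0.png

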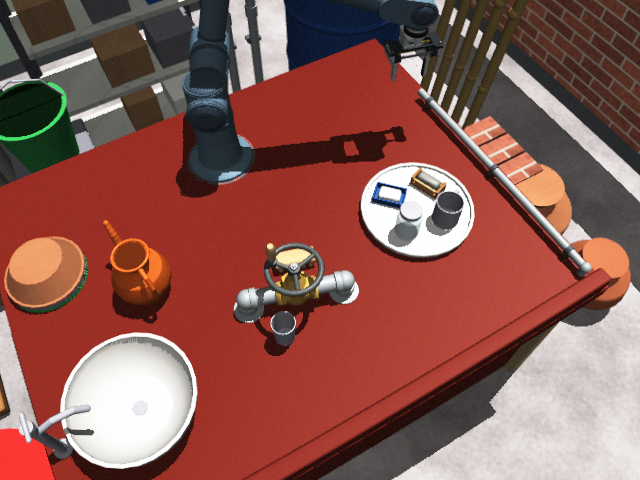

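View pics/top0.png

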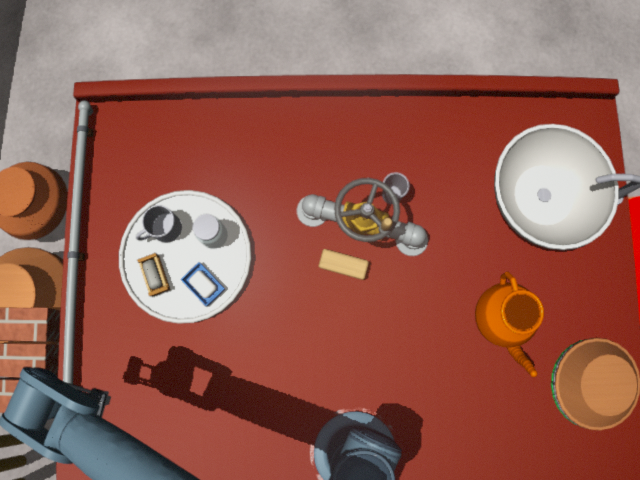

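The top view shows the wheel ring at about (367,210), with the handle near its lower right. The scene view shows the wheel at (294,268) and the wooden handle at about (270,250). I'll zoom in on both.

```bash
cat > h.py <<'E'
import numpy as np, cv2
from plant import robot
def cal(n):
    c=robot.get_calibration(n); return c
def undist(c,u,v):
    xd=(u-c['cx'])/c['fx']; yd=(v-c['cy'])/c['fy']
    x,y=xd,yd
    for _ in range(20):
        s=1+c['k1']*(x*x+y*y); x,y=xd/s,yd/s
    return x,y
def ray(n,u,v):
    c=cal(n); x,y=undist(c,u,v)
    R=np.array(c['R']);t=np.array(c['t'])
    o=-R.T@t; d=R.T@np.array([x,y,1.0]); return o,d
def onplane(n,u,v,z):
    o,d=ray(n,u,v); return o+d*(z-o[2])/d[2]
def two(u1,v1,u2,v2):
    o1,d1=ray('top',u1,v1);o2,d2=ray('scene',u2,v2)
    A=np.stack([d1,-d2],1); s=np.linalg.lstsq(A,o2-o1,rcond=None)[0]
    a=o1+s[0]*d1;b=o2+s[1]*d2; return (a+b)/2,np.linalg.norm(a-b)
def cloud(n,d):
    c=cal(n); v,u=np.mgrid[0:480,0:640].astype(float); x,y=undist(c,u,v)
    P=np.stack([x*d,y*d,d],-1).astype(float)-np.array(c['t'])
    return P@np.array(c['R'])
def proj(n,X):
    c=cal(n); p=np.array(c['R'])@np.array(X,float)+np.array(c['t']); x,y=p[0]/p[2],p[1]/p[2]
    s=1+c['k1']*(x*x+y*y); return c['fx']*x*s+c['cx'],c['fy']*y*s+c['cy']
E
python3 - <<'E'
from h import *
a=np.load('top0.npz');b=np.load('scene0.npz')
A=cv2.resize(a['p'][165:265,295:435],None,fx=4,fy=4,interpolation=cv2.INTER_CUBIC)
B=cv2.resize(b['p'][230:350,225:365],None,fx=4,fy=4,interpolation=cv2.INTER_CUBIC)
cv2.imwrite('pics/zt.png',A[:,:,::-1]);cv2.imwrite('pics/zs.png',B[:,:,::-1])
for n,q,box in(('top',a,(165,265,295,435)),('scene',b,(230,350,225,365))):
    P=cloud(n,q['d']); ok=q['d']>0
    m=np.zeros((480,640),bool); m[box[0]:box[1],box[2]:box[3]]=1
    for lo,hi in((172,198),(215,258),(255,275)):
        k=m&ok&(P[...,2]>lo)&(P[...,2]<hi)
        if k.sum()==0: print(n,lo,0);continue
        Q=P[k]; v,u=np.nonzero(k)
        print(n,lo,k.sum(),Q.mean(0).round(1),Q.min(0).round(1),Q.max(0).round(1),'uv',u.mean(),v.mean(),u.min(),u.max(),v.min(),v.max())
E
```

```text
top 172 1534 [601.1 -27.5 190.5] [ 522.1 -109.3  173.3] [682.4  48.6 198. ] uv 365.6395045632334 208.89765319426337 334 399 177 241
top 215 47 [547.8 -68.  242.8] [542.1 -82.3 215.2] [566.  -59.1 258. ] uv 385.36170212765956 225.85106382978722 381 392 217 230
top 255 81 [552.8 -70.3 263.1] [542.2 -82.  255.1] [565.2 -59.1 270.7] uv 387.24691358024694 221.87654320987653 382 392 217 227
scene 172 1288 [606.  -33.3 189. ] [ 522.  -112.   172.5] [679.2  45.9 197.9] uv 294.5124223602484 269.79580745341616 264 324 243 295
scene 215 77 [560.  -74.7 239. ] [542.2 -84.2 215. ] [567.  -62.1 257.6] uv 270.8961038961039 253.37662337662337 266 275 245 259
scene 255 55 [556.5 -73.4 262.1] [544.7 -83.4 255. ] [565.6 -62.1 269.8] uv 269.9818181818182 247.4909090909091 266 274 244 251
```

View pics/zt.png

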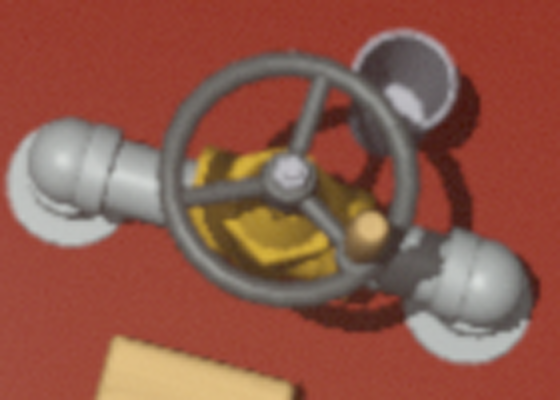

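View pics/zs.png

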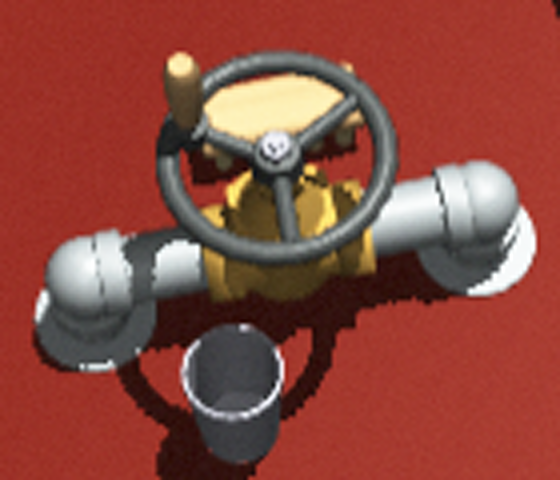

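```bash
python3 - <<'E'
from h import *
from scipy.optimize import least_squares
a=np.load('top0.npz');b=np.load('scene0.npz')
for n,q,box in(('top',a,(165,265,295,435)),('scene',b,(230,350,225,365))):
    P=cloud(n,q['d']); ok=q['d']>0
    m=np.zeros((480,640),bool); m[box[0]:box[1],box[2]:box[3]]=1
    k=m&ok&(P[...,2]>178)&(P[...,2]<197)
    # rays onto plane 190 (top surface), outer contour
    k2=k.astype(np.uint8)
    v,u=np.nonzero(k); X=np.array([onplane(n,x,y,188)[:2] for x,y in zip(u,v)])
    c=X.mean(0)
    for _ in range(10):
        r=np.linalg.norm(X-c,axis=1); s=(r>60)&(r<85)
        f=least_squares(lambda p:np.linalg.norm(X[s]-p[:2],axis=1)-p[2],[*c,72]); c=f.x[:2]
    r=np.linalg.norm(X-c,axis=1);print(n,'rim',f.x,np.percentile(r,[90,99]))
    kh=m&ok&(P[...,2]>205)&(np.linalg.norm(P[...,:2]-c,axis=-1)>35)
    kt=kh&(P[...,2]>262); v,u=np.nonzero(kt); print('top pix',u.mean(),v.mean(),kt.sum(),'on265',onplane(n,u.mean(),v.mean(),265), P[kt].mean(0))
    print('handle px range',P[kh].min(0),P[kh].max(0))
print('nut top',onplane('top',367.6,208.2,204),'nut scene',onplane('scene',225+276/4,230+147/4,204))
print('top handle',onplane('top',295+372/4,165+224/4,265),onplane('scene',225+181/4,230+62/4,265))
print(two(295+372/4,165+224/4,225+181/4,230+62/4))
# others
hsv=cv2.cvtColor(a['p'],cv2.COLOR_RGB2HSV)
P=cloud('top',a['d'])
for nm,(v0,v1,u0,u1) in dict(tumbler=(170,203,383,413),brush=(247,282,315,372),bodna=(270,380,470,548),tt=(188,325,115,257)).items():
    Q=P[v0:v1,u0:u1].reshape(-1,3); Q=Q[(Q[:,2]>15)]; print(nm,Q.min(0).round(),Q.max(0).round())
E
```

```text
top rim [601.00923913 -30.97791793  71.71718466] [77.50271661 79.61293061]
top pix 387.5192307692308 221.01923076923077 52 on265 [554.37553645 -70.79351015 265.        ] [554.25584556 -70.72785423 265.57797686]
handle px range [542.06637385 -82.32894319 208.587183  ] [566.02368192 -59.06568538 270.7108273 ]
scene rim [601.73060752 -33.42940467  70.79429923] [77.05606375 79.12386289]
top pix 269.4230769230769 246.84615384615384 26 on265 [555.76333308 -74.41076399 265.        ] [555.99249946 -74.49185716 265.41050047]
handle px range [542.18115634 -84.15391595 205.5296247 ] [566.99017129 -62.08557073 269.76085593]
nut top [599.27658431 -31.14835571 204.        ] nut scene [605.61365063 -33.9156895  204.        ]
top handle [554.4094195 -71.8895623 265.       ] [553.25996026 -70.80359901 265.        ]
(array([554.1451302 , -71.42493347, 266.71451647]), np.float64(0.5754995520389923))
tumbler [ 271. -158.   16.] [ 719.   79. 1576.]
brush [271. -43.  27.] [ 531.   87. 1576.]
bodna [ 195. -467.   53.] [ 450.   79. 1576.]
tt [271.  79.  15.] [ 696.  629. 1576.]
```

```bash
cat >> h.py <<'E'
from scipy.spatial.transform import Rotation as Ro
C=np.array([601.3,-32.0]); 
def st():
    s=robot.sense(); R=Ro.from_rotvec(s['ee_rot']).as_matrix()
    print('t',round(s['time'],2),'pos',s['eef_pos'].round(1),'F',s['contact_force'].round(1),'w',round(s['grip_width'],1),'q',s['joints'].round(2)); return s,R
def want(x,y,z):
    s,R=st(); d=np.array([x,y,z])-s['eef_pos']; print('tool shift mm',(R.T@d).round(1))
E
python3 - <<'E'
from h import *
s,R=st(); print(R.round(3))
want(532,-45,300)
E
```

```text
t 0.1 pos [166.1 627.9 204.5] F [ 0.6 -0.6  0.3] w 93.9 q [ 1.14  0.25  1.56  0.    1.34 -0.17]
[[-0.001  0.256  0.967]
 [-0.002  0.967 -0.256]
 [-1.    -0.002 -0.   ]]
t 0.1 pos [166.1 627.9 204.5] F [ 0.6 -0.6  0.3] w 93.9 q [ 1.14  0.25  1.56  0.    1.34 -0.17]
tool shift mm [ -94.8 -557.   525.9]
```

```bash
python3 -m jog '-0.045 0 0 -0.13 0 0 0; -0.045 0 0 -0.129 0 0 0; 0 -0.03 0.03 0 0 0 0; 0 -0.03 0.03 0 0 0 0; 0 -0.03 0.03 0 0 0 0' 20
python3 -c "
from h import *
s,R=st();print(R.round(3));want(532,-45,300)"
```

```text
time: 0.6
eef_pos: [256.9, 537.3, 295.3]
ee_rot: [-0.001, 1.571, 0.001]
contact_force: [-0.2, -1.2, -0.3]
grip_width: 57.7
t 0.6 pos [256.9 537.3 295.3] F [-0.2 -1.2 -0.3] w 57.7 q [ 0.93  0.06  1.6  -0.    1.48 -0.64]
[[ 0.    -0.001  1.   ]
 [-0.     1.     0.001]
 [-1.    -0.     0.   ]]
t 0.6 pos [256.9 537.3 295.3] F [-0.2 -1.2 -0.3] w 57.7 q [ 0.93  0.06  1.6  -0.    1.48 -0.64]
tool shift mm [  -4.6 -582.6  274.4]
```

```bash
python3 -m jog '0 -0.039 0.0183 0 0 0 0; 0 -0.039 0.0183 0 0 0 0; 0 -0.039 0.0183 0 0 0 0; 0 -0.039 0.0183 0 0 0 0; 0 -0.039 0.0183 0 0 0 0'
python3 -m jog '0 -0.039 0.0183 0 0 0 0; 0 -0.039 0.0183 0 0 0 0; 0 -0.039 0.0183 0 0 0 0; 0 -0.039 0.0183 0 0 0 0; 0 -0.039 0.0183 0 0 0 0'
python3 -m jog '0 -0.039 0.0183 0 0 0 0; 0 -0.039 0.0183 0 0 0 0; 0 -0.039 0.0183 0 0 0 0; 0 -0.03 0.0183 0 0 0 0; 0 -0.02 0.0103 0 0 0 0'
python3 -c "
from h import *
want(532,-45,300)"
```

```text
time: 1.1
eef_pos: [348.1, 341.7, 295.0]
ee_rot: [-0.001, 1.571, 0.0]
contact_force: [0.7, -0.5, 0.9]
grip_width: 17.2
time: 1.6
eef_pos: [439.6, 146.7, 295.2]
ee_rot: [-0.0, 1.571, 0.0]
contact_force: [0.2, 0.4, -0.9]
grip_width: 0.1
time: 2.1
eef_pos: [523.5, -20.8, 294.8]
ee_rot: [0.002, 1.572, -0.001]
contact_force: [0.1, 0.8, -0.3]
grip_width: 0.4
t 2.1 pos [523.5 -20.8 294.8] F [ 0.1  0.8 -0.3] w 0.4 q [-0.26 -0.12  1.77 -0.    1.48 -1.83]
tool shift mm [ -5.2 -24.2   8.6]
```

```bash
python3 -m jog '0 -0.018 0.006 0 0 0 0; 0.04 0 0 0 0 0 0; 0.04 0 0 0 0 0 0; 0 0 0 0 0 0 0'
python3 - <<'E'
from h import *
st()
for n in('scene','top'):
    p,d=robot.read_camera(n); np.savez(n+'1.npz',p=p,d=d)
    b=(205,325,215,355) if n=='scene' else (165,265,295,435)
    A=cv2.resize(p[b[0]:b[1],b[2]:b[3]],None,fx=4,fy=4,interpolation=cv2.INTER_CUBIC); cv2.imwrite(f'pics/{n}1.png',A[:,:,::-1])
E
```

```text
time: 2.5
eef_pos: [525.0, -35.7, 209.1]
ee_rot: [0.003, 1.583, 0.002]
contact_force: [-1.1, 0.4, 0.8]
grip_width: 0.5
t 2.5 pos [525.  -35.7 209.1] F [-1.1  0.4  0.8] w 0.5 q [-0.28 -0.04  1.86  0.    1.34 -1.85]
```

View pics/scene1.png

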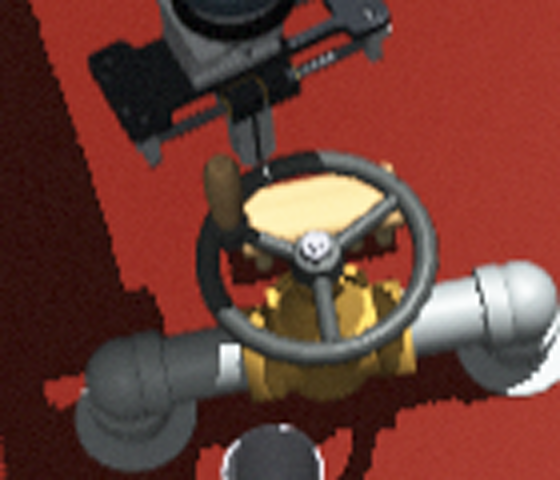

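View pics/top1.png

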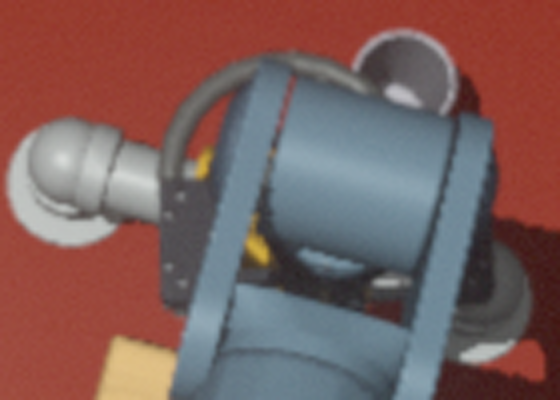

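```bash
cat >> h.py <<'E'
from scipy.optimize import brentq
def sep(t):
    def g(s):
        p=np.abs(s*t); q=np.maximum(p-[8.,12.5],0); return np.hypot(*q)-12.5
    return brentq(g,5,60)
def F(deg,extra=0):
    f=np.radians(deg); u=np.array([np.cos(f),np.sin(f)]); t=np.array([-u[1],u[0]])
    return C+62*u-(sep(t)+extra)*t
def plan(degs,z=215):
    s,R=st(); p=s['eef_pos']; d=(np.array([0,0,z])-p)[2]; print('dx tool',-d)
    q=p[:2]
    for a in degs:
        w=F(a); print(a,w.round(1),'tool y,z:',(w-q)[1].round(1),(w-q)[0].round(1)); q=w
E
python3 - <<'E'
from h import *
plan([220,230,240,250,260,270])
E
```

```text
t 2.6 pos [528.7 -36.5 215.6] F [0.3 1.  0.2] w 0.5 q [-0.28 -0.05  1.85  0.    1.34 -1.85]
dx tool 0.5503898019838402
220 [536.4 -51.1] tool y,z: -14.7 7.7
230 [541.6 -62.9] tool y,z: -11.8 5.2
240 [549.8 -73.9] tool y,z: -11.0 8.2
250 [559.6 -82.8] tool y,z: -8.9 9.8
260 [570.  -89.4] tool y,z: -6.6 10.4
270 [580.8 -94. ] tool y,z: -4.6 10.8
```

```bash
python3 -m jog '0 -0.015 0.008 0 0 0 0; 0 -0.012 0.005 0 0 0 0; 0 -0.011 0.008 0 0 0 0; 0 0 0 0 0 0 0'
python3 - <<'E'
from h import *
plan([240,250,260,270,280])
for n in('scene',):
    p,d=robot.read_camera(n); np.savez(n+'2.npz',p=p,d=d)
    b=(205,325,215,355) if n=='scene' else (165,265,295,435)
    A=cv2.resize(p[b[0]:b[1],b[2]:b[3]],None,fx=4,fy=4,interpolation=cv2.INTER_CUBIC); cv2.imwrite(f'pics/{n}2.png',A[:,:,::-1])
E
```

```text
time: 3.0
eef_pos: [551.5, -76.7, 217.7]
ee_rot: [-0.0, 1.568, -0.002]
contact_force: [-1.0, -0.9, 0.6]
grip_width: 0.2
t 3.0 pos [551.5 -76.7 217.7] F [-1.  -0.9  0.6] w 0.2 q [-0.34  0.01  1.79 -0.    1.34 -1.91]
dx tool 2.6673506871554764
240 [549.8 -73.9] tool y,z: 2.9 -1.7
250 [559.6 -82.8] tool y,z: -8.9 9.8
260 [570.  -89.4] tool y,z: -6.6 10.4
270 [580.8 -94. ] tool y,z: -4.6 10.8
280 [591.6 -96.7] tool y,z: -2.7 10.8
```

View pics/scene2.png

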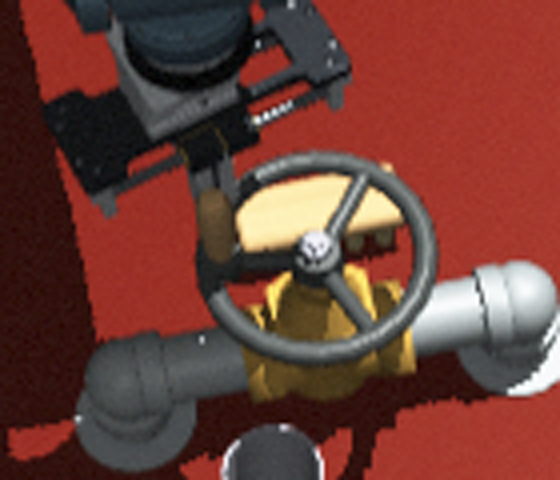

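The handle has moved from crop (222,190) to (215,225) and the spokes have turned with it, so I'll carry on.

```bash
python3 -m jog '0 -0.008 0.01 0 0 0 0; 0 -0.007 0.0105 0 0 0 0; 0 -0.005 0.011 0 0 0 0; 0 -0.003 0.011 0 0 0 0; 0 0 0 0 0 0 0'
python3 - <<'E'
from h import *
plan([280,290,300,310,320,330,340,350,360,370,380,390,400,410,420])
E
```

```text
time: 3.55
eef_pos: [594.1, -98.1, 216.8]
ee_rot: [-0.001, 1.568, -0.0]
contact_force: [-0.1, 0.0, 0.9]
grip_width: 0.8
t 3.55 pos [594.1 -98.1 216.8] F [-0.1  0.   0.9] w 0.8 q [-0.35  0.12  1.68  0.    1.34 -1.92]
dx tool 1.8274817505976557
280 [591.6 -96.7] tool y,z: 1.4 -2.5
290 [602.  -97.7] tool y,z: -1.0 10.4
300 [611.8 -97.5] tool y,z: 0.2 9.8
310 [621.4 -96.1] tool y,z: 1.4 9.6
320 [631.4 -92.6] tool y,z: 3.5 10.0
330 [641.3 -86.6] tool y,z: 5.9 9.9
340 [650.5 -78.2] tool y,z: 8.5 9.1
350 [657.9 -67.8] tool y,z: 10.4 7.5
360 [663.3 -57. ] tool y,z: 10.8 5.4
370 [666.8 -46.2] tool y,z: 10.8 3.5
380 [668.6 -35.7] tool y,z: 10.5 1.9
390 [668.6 -24.6] tool y,z: 11.1 0.0
400 [666.2 -12.9] tool y,z: 11.8 -2.5
410 [661.   -1.1] tool y,z: 11.8 -5.2
420 [652.8   9.9] tool y,z: 11.0 -8.2
```

```bash
python3 -m jog '0 0 0.0085 0 0 0 0; 0 0 0.01 0 0 0 0; 0 0.002 0.0095 0 0 0 0; 0 0.0035 0.01 0 0 0 0; 0 0.006 0.01 0 0 0 0'
python3 -m jog '0 0.0085 0.009 0 0 0 0; 0 0.0105 0.0075 0 0 0 0; 0 0.011 0.0055 0 0 0 0; 0 0.011 0.0035 0 0 0 0; 0 0 0 0 0 0 0'
python3 - <<'E'
from h import *
plan([370,380,390,400,410,420,430,440,450,460,470,480])
for n in('scene',):
    p,d=robot.read_camera(n); np.savez(n+'3.npz',p=p,d=d)
    b=(205,325,215,355) if n=='scene' else (165,265,295,435)
    A=cv2.resize(p[b[0]:b[1],b[2]:b[3]],None,fx=4,fy=4,interpolation=cv2.INTER_CUBIC); cv2.imwrite(f'pics/{n}3.png',A[:,:,::-1])
E
```

```text
time: 4.05
eef_pos: [640.8, -87.7, 216.6]
ee_rot: [-0.003, 1.57, -0.003]
contact_force: [-2.4, -5.4, 2.1]
grip_width: 0.6
time: 4.55
eef_pos: [666.8, -44.6, 216.4]
ee_rot: [-0.002, 1.568, 0.0]
contact_force: [-0.5, 0.0, 0.0]
grip_width: -0.1
t 4.55 pos [666.8 -44.6 216.4] F [-0.5  0.   0. ] w -0.1 q [-0.24  0.28  1.5  -0.    1.36 -1.81]
dx tool 1.4440726351159014
370 [666.8 -46.2] tool y,z: -1.7 -0.1
380 [668.6 -35.7] tool y,z: 10.5 1.9
390 [668.6 -24.6] tool y,z: 11.1 0.0
400 [666.2 -12.9] tool y,z: 11.8 -2.5
410 [661.   -1.1] tool y,z: 11.8 -5.2
420 [652.8   9.9] tool y,z: 11.0 -8.2
430 [643.   18.8] tool y,z: 8.9 -9.8
440 [632.6  25.4] tool y,z: 6.6 -10.4
450 [621.8  30. ] tool y,z: 4.6 -10.8
460 [611.   32.7] tool y,z: 2.7 -10.8
470 [600.6  33.7] tool y,z: 1.0 -10.4
480 [590.8  33.5] tool y,z: -0.2 -9.8
```

View pics/scene3.png

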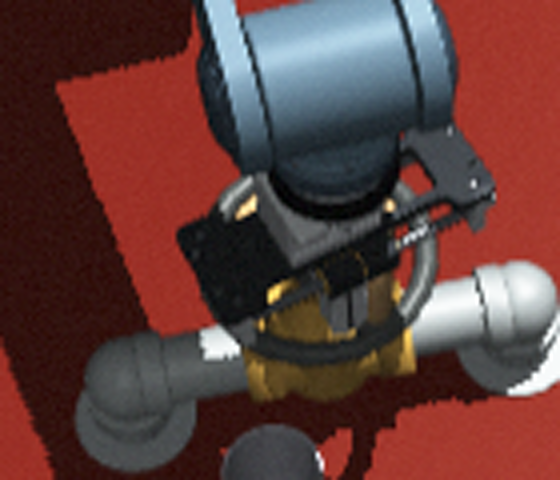

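```bash
python3 - <<'E'
from h import *
for X in((667,-45,216),(662,-21,265),(662,-21,230)):
    u,v=proj('scene',X); print(X,(u-215)*4,(v-205)*4)
p,d=robot.read_camera('top'); np.savez('top3.npz',p=p,d=d)
A=cv2.resize(p[165:265,295:435],None,fx=4,fy=4,interpolation=cv2.INTER_CUBIC); cv2.imwrite('pics/top3.png',A[:,:,::-1])
E
```

```text
(667, -45, 216) 345.9155766054023 319.62479358089786
(662, -21, 265) 373.8741454732144 259.2303768556601
(662, -21, 230) 375.0309395908455 286.22760711750584
```

View pics/top3.png

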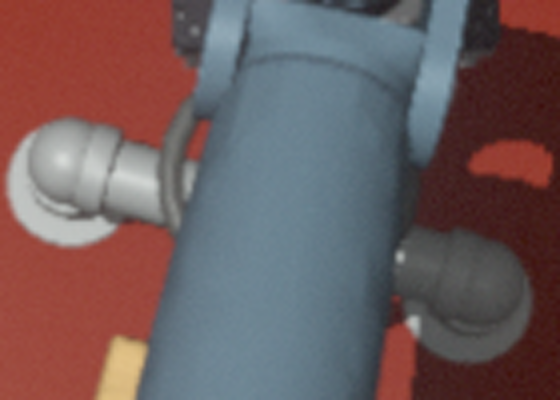

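```bash
python3 - <<'E'
from h import *
a=np.load('scene3.npz');P=cloud('scene',a['d'])
A=cv2.resize(a['p'][255:305,280:330],None,fx=12,fy=12,interpolation=cv2.INTER_NEAREST); cv2.imwrite('pics/z3.png',A[:,:,::-1])
for v in range(264,292,3):
    print(v,[(u,*P[v,u].round(0).astype(int)) for u in range(296,316,3)])
E
```

```text
264 [(296, np.int64(700), np.int64(-70), np.int64(395)), (299, np.int64(687), np.int64(-57), np.int64(364)), (302, np.int64(690), np.int64(-51), np.int64(363)), (305, np.int64(689), np.int64(-43), np.int64(355)), (308, np.int64(688), np.int64(-35), np.int64(347)), (311, np.int64(688), np.int64(-27), np.int64(339)), (314, np.int64(521), np.int64(70), np.int64(-4))]
267 [(296, np.int64(689), np.int64(-66), np.int64(360)), (299, np.int64(687), np.int64(-57), np.int64(350)), (302, np.int64(691), np.int64(-52), np.int64(351)), (305, np.int64(687), np.int64(-42), np.int64(337)), (308, np.int64(691), np.int64(-36), np.int64(338)), (311, np.int64(695), np.int64(-31), np.int64(339)), (314, np.int64(698), np.int64(-24), np.int64(338))]
270 [(296, np.int64(684), np.int64(-64), np.int64(338)), (299, np.int64(688), np.int64(-59), np.int64(339)), (302, np.int64(691), np.int64(-52), np.int64(337)), (305, np.int64(692), np.int64(-45), np.int64(333)), (308, np.int64(698), np.int64(-40), np.int64(338)), (311, np.int64(698), np.int64(-32), np.int64(330)), (314, np.int64(699), np.int64(-25), np.int64(32
[... 1879 characters left out ...]
64(-42), np.int64(125)), (299, np.int64(625), np.int64(-33), np.int64(116)), (302, np.int64(664), np.int64(-43), np.int64(191)), (305, np.int64(667), np.int64(-36), np.int64(190)), (308, np.int64(672), np.int64(-30), np.int64(193)), (311, np.int64(673), np.int64(-22), np.int64(187)), (314, np.int64(675), np.int64(-14), np.int64(183))]
291 [(296, np.int64(664), np.int64(-60), np.int64(192)), (299, np.int64(668), np.int64(-54), np.int64(193)), (302, np.int64(670), np.int64(-46), np.int64(189)), (305, np.int64(678), np.int64(-42), np.int64(198)), (308, np.int64(677), np.int64(-33), np.int64(188)), (311, np.int64(634), np.int64(-2), np.int64(83)), (314, np.int64(637), np.int64(6), np.int64(80))]
```

View pics/z3.png

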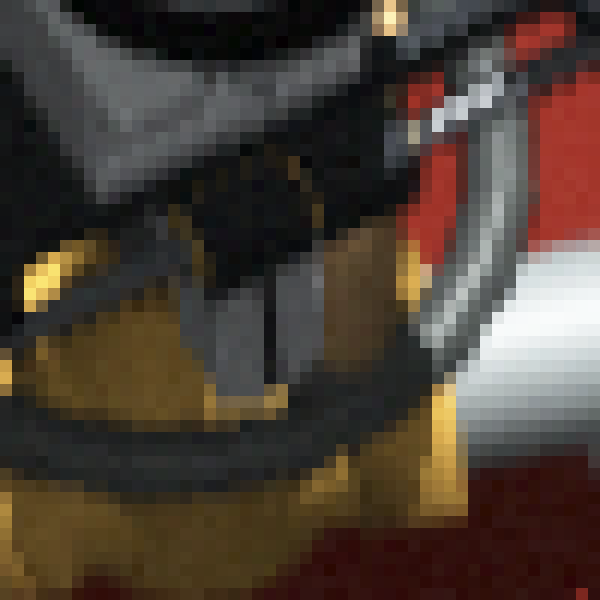

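The handle is in shadow to the right of the fingers, at about (310,278), where the plan puts it. I'll carry on round the far side.

```bash
python3 -m jog '0.001 0.009 0.0015 0 0 0 0; 0 0.011 0 0 0 0 0; 0 0.012 -0.0025 0 0 0 0; 0 0.0115 -0.005 0 0 0 0; 0 0.011 -0.008 0 0 0 0'
python3 -m jog '0 0.009 -0.01 0 0 0 0; 0 0.0065 -0.0105 0 0 0 0; 0 0.0045 -0.011 0 0 0 0; 0 0.0025 -0.011 0 0 0 0; 0 0 0 0 0 0 0'
python3 - <<'E'
from h import *
plan([460,470,480,490,500,510,520,530,540,550,560,565,570,575,580])
p,d=robot.read_camera('scene'); np.savez('scene4.npz',p=p,d=d)
A=cv2.resize(p[205:325,215:355],None,fx=5,fy=5,interpolation=cv2.INTER_CUBIC); cv2.imwrite('pics/scene4.png',A[:,:,::-1])
E
```

```text
time: 5.15
eef_pos: [654.1, 8.7, 215.9]
ee_rot: [-0.001, 1.564, -0.002]
contact_force: [5.2, -1.3, 0.0]
grip_width: 0.5
time: 5.65
eef_pos: [609.3, 32.4, 215.3]
ee_rot: [-0.0, 1.569, 0.001]
contact_force: [-0.2, 0.2, -0.2]
grip_width: 0.7
t 5.65 pos [609.3  32.4 215.3] F [-0.2  0.2 -0.2] w 0.7 q [-0.13  0.14  1.66  0.    1.34 -1.7 ]
dx tool 0.2904801154256802
460 [611.   32.7] tool y,z: 0.3 1.7
470 [600.6  33.7] tool y,z: 1.0 -10.4
480 [590.8  33.5] tool y,z: -0.2 -9.8
490 [581.2  32.1] tool y,z: -1.4 -9.6
500 [571.2  28.6] tool y,z: -3.5 -10.0
510 [561.3  22.6] tool y,z: -5.9 -9.9
520 [552.1  14.2] tool y,z: -8.5 -9.1
530 [544.7   3.8] tool y,z: -10.4 -7.5
540 [539.3  -7. ] tool y,z: -10.8 -5.4
550 [535.8 -17.8] tool y,z: -10.8 -3.5
560 [534.  -28.3] tool y,z: -10.5 -1.9
565 [533.7 -33.7] tool y,z: -5.4 -0.3
570 [534.  -39.4] tool y,z: -5.7 0.3
575 [534.8 -45.2] tool y,z: -5.8 0.9
580 [536.4 -51.1] tool y,z: -5.9 1.6
```

View pics/scene4.png

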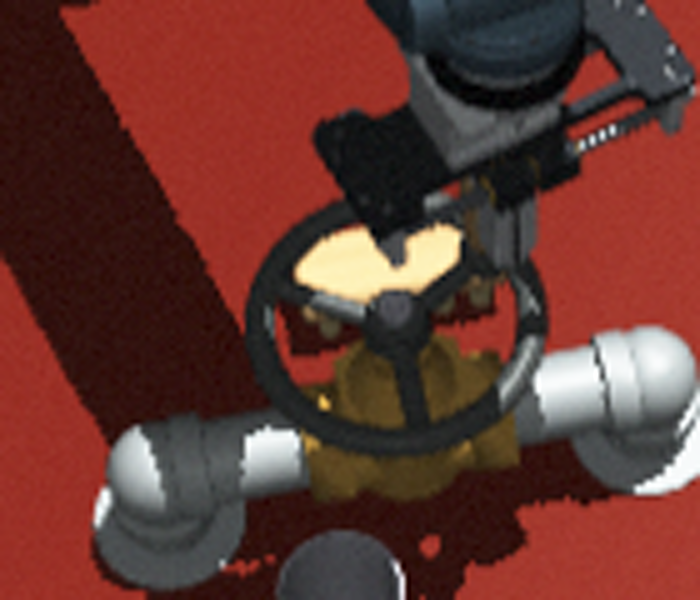

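```bash
python3 -m jog '0 0.0015 -0.009 0 0 0 0; 0 0 -0.01 0 0 0 0; 0 -0.0015 -0.0095 0 0 0 0; 0 -0.0035 -0.01 0 0 0 0; 0 -0.006 -0.01 0 0 0 0'
python3 -m jog '0 -0.0085 -0.009 0 0 0 0; 0 -0.0105 -0.0075 0 0 0 0; 0 -0.011 -0.0055 0 0 0 0; 0 -0.006 -0.0025 0 0 0 0; 0 0 0 0 0 0 0'
python3 - <<'E'
from h import *
p,d=robot.read_camera('scene'); np.savez('scene5.npz',p=p,d=d)
plan([550,560,565,570,575,580])
A=cv2.resize(p[205:325,215:355],None,fx=5,fy=5,interpolation=cv2.INTER_CUBIC); cv2.imwrite('pics/scene5.png',A[:,:,::-1])
E
```

```text
time: 6.2
eef_pos: [562.0, 23.5, 214.9]
ee_rot: [0.002, 1.567, 0.003]
contact_force: [3.3, 4.7, 1.3]
grip_width: 0.1
time: 6.7
eef_pos: [536.4, -13.7, 214.6]
ee_rot: [0.001, 1.571, -0.0]
contact_force: [0.3, 0.9, 0.6]
grip_width: 0.6
t 6.75 pos [536.4 -13.7 214.5] F [-0.9  0.9  1.7] w 0.7 q [-0.24 -0.03  1.84 -0.    1.33 -1.81]
dx tool -0.533282363783826
550 [535.8 -17.8] tool y,z: -4.0 -0.6
560 [534.  -28.3] tool y,z: -10.5 -1.9
565 [533.7 -33.7] tool y,z: -5.4 -0.3
570 [534.  -39.4] tool y,z: -5.7 0.3
575 [534.8 -45.2] tool y,z: -5.8 0.9
580 [536.4 -51.1] tool y,z: -5.9 1.6
```

View pics/scene5.png

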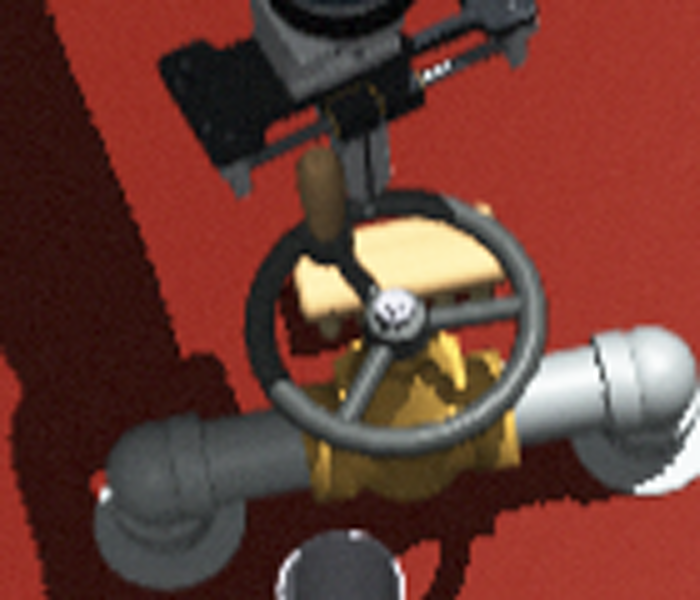

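```bash
cat >> h.py <<'E'
def hmeas(p,d,n='scene'):
    P=cloud(n,d); hsv=cv2.cvtColor(p,cv2.COLOR_RGB2HSV)
    r=np.linalg.norm(P[...,:2]-C,axis=-1)
    k=(d>0)&(P[...,2]>215)&(P[...,2]<275)&(r>35)&(r<90)&(hsv[...,0]>5)&(hsv[...,0]<25)&(hsv[...,1]>70)
    nn,lab,stt,ce=cv2.connectedComponentsWithStats(k.astype(np.uint8))
    i=1+np.argmax(stt[1:,4]); m=lab==i; Q=P[m]; v,u=np.nonzero(m)
    c=np.array([np.median(Q[:,0]),np.median(Q[:,1])]); 
    tp=v<=v.min()+3; h=onplane(n,u[tp].mean(),v[tp].mean()+.3,265)[:2]
    print(m.sum(),'mean',Q.mean(0).round(1),'uv',u.mean().round(2),v.mean().round(2),'box',stt[i],'ang(mean)',np.degrees(np.arctan2(*(Q[:,:2].mean(0)-C)[::-1])).round(1)%360,'top',h.round(1),np.degrees(np.arctan2(*(h-C)[::-1])).round(1)%360)
E
python3 - <<'E'
from h import *
for n in (0,1,2,5):
    a=np.load(f'scene{n}.npz'); print(n); hmeas(a['p'],a['d'])
a=np.load('top0.npz'); hmeas(a['p'],a['d'],'top')
E
```

```text
0
119 mean [558.3 -74.6 247.9] uv 270.33 251.08 box [266 244  10  16 119] ang(mean) 224.8 top [554.1 -72.5] 220.6
1
122 mean [558.5 -74.7 248. ] uv 270.35 251.13 box [266 244  10  16 122] ang(mean) 224.9 top [554.2 -72.6] 220.8
2
126 mean [578.1 -89.9 248.1] uv 268.48 259.49 box [264 252  10  16 126] ang(mean) 248.1 top [572.9 -87.4] 242.9
5
127 mean [545.1 -43.2 247.8] uv 278.91 242.03 box [274 235  11  16 127] ang(mean) 191.3 top [540.8 -41.3] 188.8
118 mean [551.2 -69.5 255.5] uv 386.58 223.26 box [381 217  12  14 118] ang(mean) 216.8 top [558.6 -70.1] 221.8
```

```bash
python3 -m jog '0 -0.005 -0.001 0 0 0 0; 0 -0.006 -0.001 0 0 0 0; 0 -0.006 -0.0005 0 0 0 0; 0 -0.004 0 0 0 0 0; 0 0 0 0 0 0 0'
python3 - <<'E'
from h import *
p,d=robot.read_camera('scene'); np.savez('scene6.npz',p=p,d=d)
hmeas(p,d);plan([560,565,570,575,580])
E
```

```text
time: 7.25
eef_pos: [534.0, -34.3, 214.3]
ee_rot: [0.001, 1.571, 0.001]
contact_force: [0.3, 3.3, 2.7]
grip_width: 0.5
119 mean [552.1 -63.6 248.9] uv 273.05 247.2 box [269 240   9  16 119] ang(mean) 212.7 top [547.1 -60.9] 208.1
t 7.3 pos [534.  -34.3 214.3] F [-0.7  3.3  2.3] w 0.5 q [-0.28 -0.03  1.84  0.    1.33 -1.85]
dx tool -0.6812508173088645
560 [534.  -28.3] tool y,z: 6.0 -0.0
565 [533.7 -33.7] tool y,z: -5.4 -0.3
570 [534.  -39.4] tool y,z: -5.7 0.3
575 [534.8 -45.2] tool y,z: -5.8 0.9
580 [536.4 -51.1] tool y,z: -5.9 1.6
```

```bash
python3 -m jog '0 -0.003 0 0 0 0 0; 0 -0.003 0.0005 0 0 0 0; 0 -0.003 0.0005 0 0 0 0; 0 0 0 0 0 0 0; 0 0 0 0 0 0 0'
python3 - <<'E'
from h import *
p,d=robot.read_camera('scene'); np.savez('scene7.npz',p=p,d=d)
hmeas(p,d);st()
E
```

```text
time: 7.8
eef_pos: [534.7, -43.4, 214.3]
ee_rot: [-0.0, 1.572, 0.0]
contact_force: [-1.9, 3.5, 2.7]
grip_width: 0.2
119 mean [555.6 -70.5 249. ] uv 271.25 249.37 box [267 242  10  16 119] ang(mean) 220.1 top [550.6 -67.7] 215.1
t 7.85 pos [534.7 -43.4 214.3] F [-2.2  4.4  2.6] w 0.1 q [-0.29 -0.03  1.84 -0.    1.33 -1.86]
```

```bash
python3 -m jog '0 -0.0025 0.0005 0 0 0 0; 0 -0.0025 0.0005 0 0 0 0; 0 0 0 0 0 0 0; 0 0 0 0 0 0 0'
python3 - <<'E'
from h import *
for i in range(2):
    p,d=robot.read_camera('scene'); np.savez('scene8.npz',p=p,d=d)
    hmeas(p,d)
st()
E
```

```text
time: 8.25
eef_pos: [535.7, -48.6, 214.3]
ee_rot: [-0.0, 1.572, -0.0]
contact_force: [-2.7, 2.7, 2.1]
grip_width: 0.5
127 mean [557.6 -74.  247.6] uv 270.43 250.86 box [266 243  10  16 127] ang(mean) 223.9 top [551.9 -71.3] 218.5
125 mean [558.1 -74.  247.7] uv 270.52 250.94 box [266 243  10  17 125] ang(mean) 224.2 top [552.6 -70.5] 218.3
t 8.35 pos [535.8 -48.5 214.3] F [-2.8  3.1  1.6] w 0.6 q [-0.3  -0.03  1.84 -0.    1.33 -1.87]
```

```bash
python3 -m jog '0 0.006 -0.0035 0 0 0 0; 0 0.006 -0.0035 0 0 0 0; 0 0 0 0 0 0 0; 0 0 0 0 0 0 0'
python3 - <<'E'
from h import *
p,d=robot.read_camera('scene'); np.savez('scene9.npz',p=p,d=d)
hmeas(p,d);st()
def g(n):
    return cv2.cvtColor(np.load(f'scene{n}.npz')['p'],cv2.COLOR_RGB2GRAY).astype(np.float32)
a,b=g(1),g(9)
# handle+foot+spoke patch registration (search in the other picture, subpixel by ECC)
for nm,(v0,v1,u0,u1) in dict(handle=(242,262,262,279),wheel=(243,297,262,326),static=(285,320,330,352)).items():
    W=np.eye(2,3,dtype=np.float32)
    try:
        cc,W=cv2.findTransformECC(a[v0:v1,u0:u1],b[v0:v1,u0:u1],W,cv2.MOTION_TRANSLATION,(3,200,1e-5),None,3); print(nm,cc,W[:,2])
    except Exception as e: print(nm,e)
# px per degree
def hp(deg): f=np.radians(deg); return np.array(proj('scene',[*(C+62*np.array([np.cos(f),np.sin(f)])),245]))
print('px/deg',hp(221)-hp(220))
S=lambda x:cv2.resize(x[225:305,250:335],None,fx=4,fy=4,interpolation=cv2.INTER_CUBIC)[:,:,::-1]
cv2.imwrite('pics/cmp.png',np.hstack([S(np.load('scene1.npz')['p']),S(p)]))
E
```

```text
time: 8.75
eef_pos: [529.0, -36.5, 214.5]
ee_rot: [-0.001, 1.57, 0.0]
contact_force: [-0.2, -0.4, 0.7]
grip_width: 0.3
123 mean [558.3 -74.2 248.1] uv 270.46 250.98 box [266 244  10  16 123] ang(mean) 224.5 top [554.4 -72.3] 220.7
t 8.8 pos [529.1 -36.6 214.5] F [-0.1 -0.8 -0.4] w 0.4 q [-0.28 -0.05  1.85 -0.    1.33 -1.85]
handle 0.9962692715254307 [ 0.04040479 -0.0814701 ]
wheel 0.9964344436909194 [0.02734121 0.04158901]
static 0.9996826147248834 [ 0.00301343 -0.00925655]
px/deg [-0.16269922  0.34321859]
```

View pics/cmp.png

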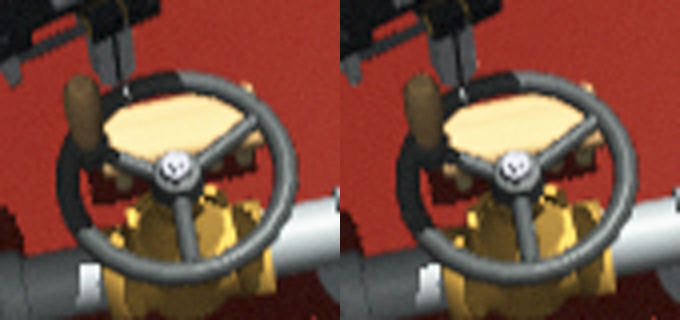

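The side-by-side pictures match. The handle is within about 0.1 px, roughly 0.3°, of where it started. I'll lift and move clear, then check with both cameras.

```bash
python3 -m jog '-0.02 0.003 -0.003 0 0 0 0; -0.03 0 0 0 0 0 0; -0.04 0 0 0 0 0 0; 0 0.03 -0.015 0 0 0 0; 0 0.039 -0.018 0 0 0 0'
python3 -m jog '0 0.039 -0.018 0 0 0 0; 0 0.039 -0.018 0 0 0 0; 0 0.039 -0.018 0 0 0 0; 0 0.039 -0.018 0 0 0 0; 0 0.039 -0.018 0 0 0 0'
python3 -m jog '0 0.039 -0.018 0 0 0 0; 0 0.039 -0.018 0 0 0 0; 0 0.039 -0.018 0 0 0 0; 0 0.02 -0.01 0 0 0 0; 0 0 0 0 0 0 0'
python3 -m jog '0 0 0 0 0 0 0; 0 0 0 0 0 0 0; 0 0 0 0 0 0 0'
python3 - <<'E'
from h import *
st()
G=lambda x:cv2.cvtColor(x,cv2.COLOR_RGB2GRAY).astype(np.float32)
for n,bs in dict(scene=dict(handle=(242,262,262,279),wheel=(243,297,262,326),tumbler=(312,348,268,300)),top=dict(handle=(213,233,378,396),wheel=(176,243,332,401),tumbler=(170,205,383,413),brush=(245,282,315,372),bodna=(272,380,470,548),tray=(188,325,115,257))).items():
    p,d=robot.read_camera(n); np.savez(n+'10.npz',p=p,d=d); cv2.imwrite(f'pics/{n}10.png',p[:,:,::-1]); hmeas(p,d,n)
    q=np.load(n+'0.npz')['p']
    for nm,(v0,v1,u0,u1) in bs.items():
        W=np.eye(2,3,dtype=np.float32)
        cc,W=cv2.findTransformECC(G(q)[v0:v1,u0:u1],G(p)[v0:v1,u0:u1],W,cv2.MOTION_TRANSLATION,(3,200,1e-5),None,3); print(n,nm,round(cc,4),W[:,2].round(3),'maxdiff',np.abs(G(q)-G(p))[v0:v1,u0:u1].max())
E
```

```text
time: 9.3
eef_pos: [493.7, 34.9, 306.1]
ee_rot: [0.002, 1.567, -0.003]
contact_force: [0.4, 0.5, 0.0]
grip_width: 0.6
time: 9.8
eef_pos: [402.2, 231.7, 304.7]
ee_rot: [0.0, 1.57, -0.0]
contact_force: [1.4, 0.6, 0.6]
grip_width: 0.5
time: 10.3
eef_pos: [337.8, 369.1, 304.4]
ee_rot: [-0.003, 1.571, 0.003]
contact_force: [-0.3, -0.3, -0.4]
grip_width: 0.4
time: 10.6
eef_pos: [339.6, 366.5, 304.5]
ee_rot: [0.001, 1.571, -0.001]
contact_force: [0.0, -0.7, -0.4]
grip_width: 0.1
t 10.6 pos [339.6 366.5 304.5] F [ 0.  -0.7 -0.4] w 0.1 q [ 0.6  -0.18  1.82 -0.    1.51 -0.97]
118 mean [558.3 -74.4 247.6] uv 270.41 251.11 box [266 244  10  16 118] ang(mean) 224.6 top [554.4 -72.5] 220.8
scene handle 0.9935 [ 0.098 -0.088] maxdiff 45.0
scene wheel 0.9991 [ 0.033 -0.028] maxdiff 84.0
scene tumbler 0.9994 [ 0.004 -0.012] maxdiff 28.0
118 mean [550.8 -69.2 255.8] uv 386.44 223.37 box [381 217  12  14 118] ang(mean) 216.4 top [558.7 -69.7] 221.5
top handle 0.9899 [-0.162  0.013] maxdiff 20.0
top wheel 0.9982 [-0.011  0.022] maxdiff 41.0
top tumbler 0.9992 [-0.031  0.005] maxdiff 33.0
top brush 0.9999 [-0.003 -0.002] maxdiff 12.0
top bodna 0.999 [-0.005 -0.018] maxdiff 15.0
top tray 0.7528 [-0.009 -0.288] maxdiff 199.0
```

```bash
sleep 0
```

```text
(no output)
```

View pics/top10.png

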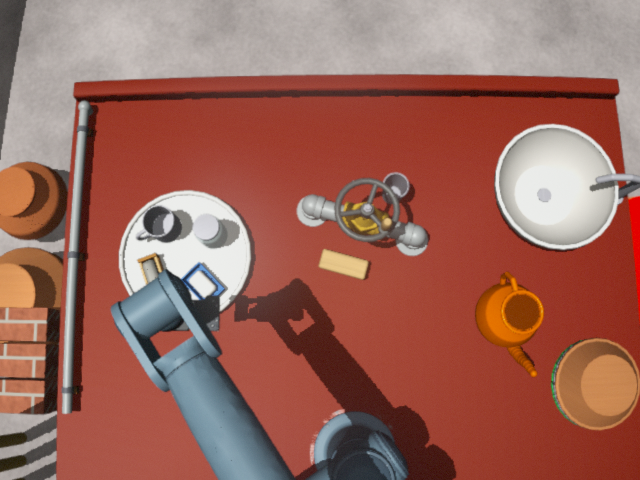

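The top view shows the handle back at (387,222). The brush, tumbler, bodna and tray items are where they were; the arm hides only part of the tray and touches nothing. I'm handing in.

```bash
python3 -c "
from h import *
print(robot.hand_in())"
```

```text
the job is handed in; nothing more can be done
None
```

I opened the valve by one full turn anticlockwise, pushing the upright handle round with the outside of the shut fingers, then lifted away and handed in at about 10.7 s.

- **Handle position:** against the starting pictures it is back within about 0.1–0.2 px. That is roughly 0.3–0.5° short of exactly one turn. I measured a drift between frames of under 0.05 px on static parts.
- **Other things on the ledge:** the tumbler, brush and bodna had shifted by no more than 0.03 px, so they had not moved.
- **Checks that fell short:** at the end the arm hid part of the turntable from the top camera, so matching that area failed (correlation 0.75). I judged the turntable and the things on it by eye. The arm never came lower than about 200 mm near them.
- **Forces:** the readings taken between moves stayed at about 6 N or less.

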